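Shut the double-leaf stone chest so that the leaves lap

TASK

Shut the small wooden stone chest that stands open on the bench. Close the leaf with the rebated (stepped, pale wood) edge first, and only then the leaf with the brass flange, so that the flange laps down over the rebated edge and both leaves lie flat and fully shut.

Things in the scene. Friction and masses are not known exactly. Their poses are not given: they have to be found in the camera images.
- chest: wooden chest with brass corners, fixed, at any yaw, 160 x 190 x 75 mm (x, y, z) without leaves. Origin: centre of its underside; z up. Two dark wooden leaves, 190 mm long (along y), 16 mm thick, are hinged on its long upper edges: the rebated leaf on the line x = -80, z = 75 mm, the flanged leaf on x = +80, z = 75 mm. Shut, they lie flat on the walls, tops at z = 91 mm, and meet at x = 0
- rebated_leaf (a joint): angle of the leaf on the chest's -x side, rad: 0 shut flat, 1.57 upright, 1.9 its stop, leaning outward. It reaches 79 mm from its hinge line, which lies on its underside; the last 13 mm are a pale step (rebate) 10 mm thick, level with the underside. Its outer face looks up when shut, away from the chest when upright. Stiff hinge: it stays at any angle; 2 to 6 N near its edge moves it
- flanged_leaf (a joint): angle of the leaf on the chest's +x side, rad, read like the other. It reaches 79 mm from its hinge line; a brass flange 6 mm thick on its free edge, level with its outer face, reaches on to 92 mm. Shut last, the flange lies in the other leaf's rebate; shut first, it blocks the rebated leaf from going down. Same stiff hinge, underside on the hinge line

How it is judged (in metres and radians):
On the way, in this order (a step that is already met when the one before it is completed fails the run):
1. the rebated leaf is shut while the flanged leaf is still open (value of joint rebated_leaf below 0.14 rad and value of joint flanged_leaf above 0.4 rad), for 0.1 s.
2. the flanged leaf is shut over the rebated leaf (value of joint each of flanged_leaf, rebated_leaf below 0.14 rad), for 0.2 s.
At the end, for the whole second after the job is handed in: both leaves shut, each within 0.14 rad (8 degrees) of flat, the flanged leaf's brass flange lying over the rebated leaf's edge (all of step 2); the robot touches nothing.
It also fails if it takes over 42 s, if anything falls off the work surface, if the arm or the gripper's body presses on something with over 40 N, if the wrist force passes 120 N, or if a joint passes its speed limit or range.

ROBOT

A 6-joint arm with a two-finger parallel gripper is mounted at the origin on a cart in front of the work surface, level with it; the furniture and walls round the work are solid. World frame = base frame: x ahead of the robot, y to its left, z up, the work surface at z = 0. Lengths are in mm, angles in rad, forces in N, time in s.
With the tool pointing down it reaches from about 300 to 750 mm from the base axis. Payload 8.5 kg.
Tool frame: the origin (TCP) lies at the very end of the fingers, on their centre line; the grasp point (between the pads) lies 19 mm behind it; z points along the fingers, y is the direction in which the jaws open and shut (so a half turn about z gives the same grasp; the last joint's range is limited). The gripper opens to 88 mm and grips with 3 to 60 N. Pads are 18 mm wide; open, the fingers measure 123 mm over their backs; the gripper's body (75 mm by 187 mm) begins 45 mm behind the grasp point.
Start: joints at [-1.472, 0.381, 1.297, -0, 1.464, -0.215], TCP at [169.765, -523.125, 238.748] pointing down, gripper open.
Joint ranges: [-3.11, 3.11], [-0.89, 2.33], [0.22, 2.48], [-1.42, 4.56], [0.17, 2.85], [-2.88, 2.88]. Speed limits (rad/s): [2.39, 2.39, 3.14, 3.14, 3.14, 3.14].

INTERFACE

Orientations are given as a unit quaternion [x, y, z, w].
In Python, from plant import bot, grab_frame, ticket, nets gives the robot as it stands. Calls block until the motion is done:
- bot.goto(position, orientation): joint-space move of the TCP to a pose.
- bot.line_to(position, v=150, frame=None): straight line of the TCP; frame=None keeps the orientation; v is the mean speed in mm/s.
- bot.movej(angles): joint-space move.
- bot.move_gripper(opening, force=None): finger opening in mm; force is the grip in N (None keeps the last); returns when the fingers have stopped.
- bot.wait(seconds).
- bot.solve_ik(position, orientation): joint angles nearest the present ones, or None.
- bot.sense(): the state.
- grab_frame(name): name is "side" or "top"; returns a dict with "image" (420x560x3 uint8, red, green, blue), "fov_y" (degrees; the focal length in pixels is half the picture's height over the tangent of half this angle, whatever the lens; pixels are square), "cx", "cy" (the principal point, pixels), "origin" and "attitude" of the camera in the world. Camera axes: x right, y down, z forward; pixel columns grow to the right and rows downward; lengths in mm; the calibration is good to about 2 mm. A picture is of the moment at which its call begins. There is no depth.
A pose or a line that the arm cannot do raises bot.IKError and nothing moves.
- ticket.close_job(): hands the job in, once; it reports no verdict.
Trained networks look in the newest picture that a camera, given by its name, has taken for a name from the list of things; names that differ only in an ending like _2 or _b are one class to them, and where a whole thing is asked for, a point or a joint stands for the part that bears it (a point fixed in the world has none). Each returns a list of dicts, best first, with "conf" (0 to 1); they miss things now and then, are a little off and sometimes report something else, mostly with a low value. They report only what shows in the picture. A call takes as long as a camera call.
- nets.spot_in(camera, name): "extent" ([left, top, right, bottom] in pixels, round what is visible of it).
- nets.place_of(camera, name): "position" ([column, row] in pixels: a listed point, or the origin of a listed thing).
The state is a dict: "clock": time; "qpos": joint angles; "qd": joint speeds; "effort": joint torques, N m; "eef_pos": TCP position; "eef_rot": TCP orientation; "contact_force": force on the tool from outside, world axes, zero at the start; "torque": the same for the moment, N m; "grip_width": finger opening in mm.
Only numpy, scipy, OpenCV 4.12 (cv2) and the standard library are available. Lean on these libraries where they do the work, as an engineer would, in place of code of your own. Each camera call takes 0.05 s, during which the arm holds its last target. There are 200 camera calls.

## Working session

There is one attempt and no reset: what is moved stays moved. The work goes in short steps, each a Python script; the robot and the scene stay as the last script left them, time stands still between calls to the robot, and variables do not carry over. Pictures are saved under pics/ and viewed, about 8 in all and at most 12, crops included, and the job is handed in when it is done.

```bash
mkdir -p pics; ls; python3 - <<'E'
from plant import bot, grab_frame, nets
import cv2, numpy as np
for c in ("side","top"):
    f=grab_frame(c); cv2.imwrite(f"pics/{c}0.png",f["image"][:,:,::-1])
    print(c,f["fov_y"],f["cx"],f["cy"],f["origin"],f["attitude"])
    for n in ("chest","rebated_leaf","flanged_leaf"):
        print(n,nets.spot_in(c,n)[:2],nets.place_of(c,n)[:2])
print(bot.sense())
E
```

```text
pics
side 46.049529519025796 273.8374545132796 202.48833821586197 [ 396.29180496 -474.43039     788.61934645] [ 0.93464783 -0.20162058  0.05831539 -0.28702247]
chest [{'extent': [188.5, 102.8, 307.9, 242.1], 'conf': 0.97}] [{'position': [250.5, 208.0], 'conf': 0.67}]Traceback (most recent call last):
  File "<stdin>", line 7, in <module>
ValueError: it knows: chest
```

```bash
python3 - <<'E'
from plant import bot, grab_frame, nets
import cv2, numpy as np
ims=[]
for c in ("side","top"):
    f=grab_frame(c); cv2.imwrite(f"pics/{c}0.png",cv2.resize(f["image"][:,:,::-1],None,fx=1.42,fy=1.42))
    print(c,f["fov_y"],f["cx"],f["cy"],f["origin"],f["attitude"])
    print(nets.spot_in(c,"chest")[:2],nets.place_of(c,"chest")[:2])
print(bot.sense())
E
```

```text
side 46.049529519025796 273.8374545132796 202.48833821586197 [ 396.29180496 -474.43039     788.61934645] [ 0.93464783 -0.20162058  0.05831539 -0.28702247]
[{'extent': [187.1, 101.3, 308.4, 244.6], 'conf': 0.58}] [{'position': [251.0, 206.7], 'conf': 0.57}]
top 55.986515934088 285.83412878858485 204.6555180782139 [458.75400027 -44.71241163 925.81130474] [-0.6986327   0.71038234 -0.05804547  0.06245005]
[{'extent': [182.3, 155.7, 309.8, 278.8], 'conf': 0.89}] [{'position': [256.2, 225.6], 'conf': 0.9}]
{'clock': 0.5, 'qpos': array([-1.47229026e+00,  3.80662848e-01,  1.29743306e+00, -9.19298391e-06,
        1.46359957e+00, -2.15281679e-01]), 'qd': array([-0.00111516, -0.00138457, -0.00258649, -0.0008982 ,  0.00091431,
        0.00088563]), 'effort': array([-1.75572201e-03, -4.37518466e+01, -2.24609399e+01,  7.12935207e-02,
        3.15851136e-02, -2.01617820e-05]), 'eef_pos': array([ 169.76771094, -523.11796124,  238.70346886]), 'eef_rot': array([ 9.87717305e-01,  1.56251476e-01, -1.56231697e-06, -5.15884943e-05]), 'contact_force': array([-0.68419925,  0.05998163,  0.04444676]), 'torque': array([-0.01360253, -0.00496052, -0.02025552]), 'grip_width': 88.20044441956512}
```

View pics/side0.png

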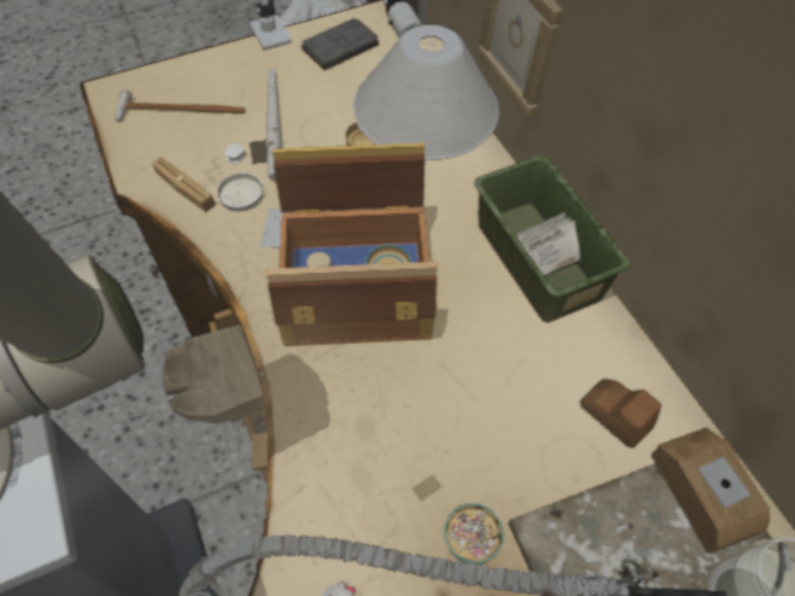

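View pics/top0.png

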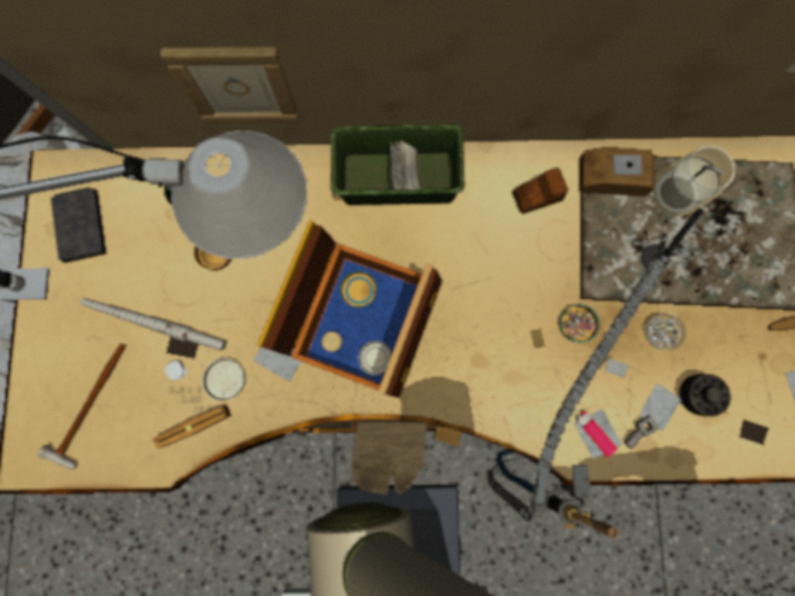

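```bash
cat > fit.py <<'E'
import numpy as np, cv2
from scipy.spatial.transform import Rotation as R
def proj(f,P):
    p=(np.atleast_2d(P)-f["origin"])@R.from_quat(f["attitude"]).as_matrix()
    F=f["image"].shape[0]/2/np.tan(np.radians(f["fov_y"]/2))
    return p[:,:2]/p[:,2:]*F+[f["cx"],f["cy"]]
def leaf(side,a,s,t,y):  # side -1 rebated, +1 flanged
    x=80-(s*np.cos(a)-t*np.sin(a)); z=75+s*np.sin(a)+t*np.cos(a)
    return np.array([side*x,y,z])
def world(p,P):
    c,s=np.cos(p[2]),np.sin(p[2]); P=np.atleast_2d(P)
    return P@np.array([[c,s,0],[-s,c,0],[0,0,1]])+[p[0],p[1],0]
def lines(p):
    L=[]
    for z in (0,75):
        q=[(-80,-95,z),(80,-95,z),(80,95,z),(-80,95,z)]
        L+= [(q[i],q[(i+1)%4]) for i in range(4)]
    for sd,a,prof in ((-1,p[3],[(0,0),(79,0),(79,10),(66,10),(66,16),(0,16)]),(1,p[4],[(0,0),(79,0),(79,10),(92,10),(92,16),(0,16)])):
        for s,t in prof: L.append((leaf(sd,a,s,t,-95),leaf(sd,a,s,t,95)))
        for y in(-95,95):
            for i in range(6): L.append((leaf(sd,a,*prof[i],y),leaf(sd,a,*prof[(i+1)%6],y)))
    return L
def draw(f,p,box,k,fn):
    im=f["image"][box[1]:box[3],box[0]:box[2],::-1]
    im=cv2.resize(im,None,fx=k,fy=k,interpolation=cv2.INTER_CUBIC); o=im.copy()
    for A,B in lines(p):
        q=((proj(f,world(p,[A,B]))-box[:2]+.5)*k).astype(int)
        cv2.line(o,tuple(map(int,q[0])),tuple(map(int,q[1])),(0,255,0),1)
    cv2.imwrite(fn,np.hstack([im,o]))
E
cat > a.py <<'E'
from fit import *
from plant import grab_frame
from scipy.optimize import least_squares
S,T=grab_frame("side"),grab_frame("top")
C=[(S,lambda p:leaf(1,p[4],92,16,95),(276,149)),(S,lambda p:leaf(1,p[4],92,16,-95),(423,145)),
(S,lambda p:(-80,95,0),(283,344)),(S,lambda p:(-80,-95,0),(433,338)),
(S,lambda p:leaf(-1,p[3],79,0,95),(276,268)),(S,lambda p:leaf(-1,p[3],79,0,-95),(436,264)),
(T,lambda p:leaf(1,p[4],92,16,95),(261,346)),(T,lambda p:leaf(1,p[4],92,16,-95),(314,223)),
(T,lambda p:leaf(-1,p[3],79,0,95),(384,392)),(T,lambda p:leaf(-1,p[3],79,0,-95),(427,264)),
(T,lambda p:(80,95,75),(293,353)),(T,lambda p:(80,-95,75),(341,245))]
fun=lambda p:np.concatenate([proj(f,world(p,g(p)))[0]-np.array(o)/1.42 for f,g,o in C])
r=least_squares(fun,[470,50,1.18,1.57,1.57],x_scale=[10,10,.1,.1,.1],loss="soft_l1")
print(r.x.round(3)); print(r.fun.reshape(-1,2).round(1).tolist())
np.save("p.npy",r.x)
draw(S,r.x,(180,90,320,250),2.8,"pics/so.png");draw(T,r.x,(170,140,320,290),2.6,"pics/to.png")
E
python3 a.py
```

```text
[567.928  26.087   1.192   1.435   1.651]
[[-2.6, 1.3], [1.8, 0.2], [0.6, 1.5], [-1.2, 1.4], [-6.9, 1.5], [0.4, -0.4], [-0.4, -0.4], [-0.1, -2.8], [-3.1, -0.5], [1.0, -0.6], [-1.8, 1.6], [-2.5, -2.7]]
```

```bash
python3 -c "
import cv2,numpy as np
a=cv2.imread('pics/so.png');b=cv2.imread('pics/to.png');h=max(a.shape[0],b.shape[0])
cv2.imwrite('pics/o.png',np.hstack([a[:, a.shape[1]//2:],]));print(a.shape,b.shape)"
```

```text
(448, 784, 3) (390, 780, 3)
```

View pics/so.png

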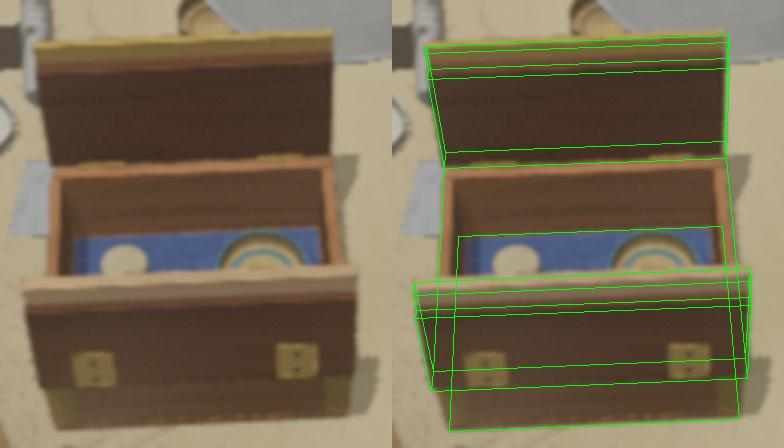

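View pics/to.png

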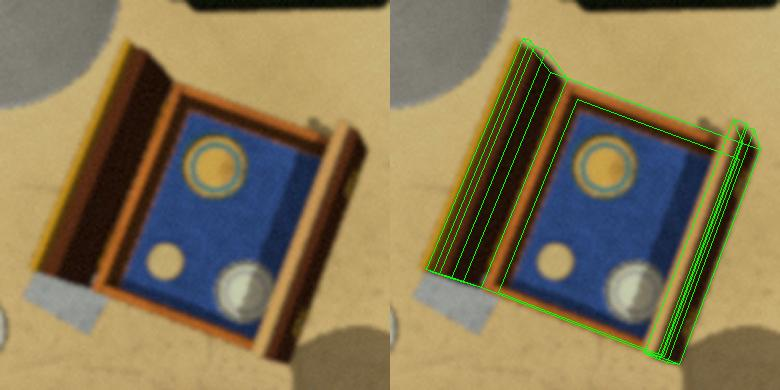

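```bash
cat > a.py <<'E'
from fit import *
from plant import grab_frame
from scipy.optimize import least_squares
S,T=grab_frame("side"),grab_frame("top")
F=lambda s,t,y:lambda p:leaf(1,p[4],s,t,y)
Rb=lambda s,t,y:lambda p:leaf(-1,p[3],s,t,y)
K=lambda x,y,z:lambda p:(x,y,z)
C=[(S,F(92,16,95),(37,44)),(S,F(92,16,-95),(331,29)),(S,K(-80,95,0),(57,430)),(S,K(-80,-95,0),(355,413)),
(S,K(80,95,75),(51,172)),(S,K(80,-95,75),(331,160)),
(S,Rb(66,10,95),(25,294)),(S,Rb(66,10,-95),(355,283)),(S,Rb(0,16,95),(48,388)),(S,Rb(0,16,-95),(354,374)),
(T,F(92,16,95),(33,270)),(T,F(92,16,-95),(127,40)),(T,K(80,95,75),(97,290)),(T,K(80,-95,75),(176,84)),
(T,Rb(79,0,95),(256,350)),(T,Rb(79,0,-95),(341,121))]
px=lambda f,o:np.array(o)/2.8+[180,90] if f is S else np.array(o)/2.6+[170,140]
fun=lambda p:np.concatenate([proj(f,world(p,g(p)))[0]-px(f,o)+.5 for f,g,o in C])
r=least_squares(fun,[568,26,1.18,1.5,1.8],x_scale=[10,10,.1,.1,.1],loss="soft_l1")
print(r.x.round(3)); print(r.fun.reshape(-1,2).round(1).tolist())
np.save("p.npy",r.x)
draw(S,r.x,(180,90,320,250),2.8,"pics/so.png");draw(T,r.x,(170,140,320,290),2.6,"pics/to.png")
a=cv2.imread('pics/so.png')[:,392:];b=cv2.imread('pics/to.png')[:,390:];b=cv2.copyMakeBorder(b,0,58,0,0,0)
cv2.imwrite('pics/o2.png',np.hstack([a,b]))
E
python3 a.py
```

```text
[567.831  27.013   1.204   1.377   1.69 ]
[[-1.8, 0.2], [0.8, 0.7], [0.4, 0.9], [-2.3, 1.5], [-0.4, -0.9], [0.3, -1.4], [0.2, 4.2], [1.4, 2.1], [-2.7, 1.2], [0.9, 0.4], [-0.5, 0.2], [-0.1, -0.7], [-2.4, -0.2], [-0.7, -1.7], [-2.5, 0.5], [-1.9, -1.9]]
```

View pics/o2.png

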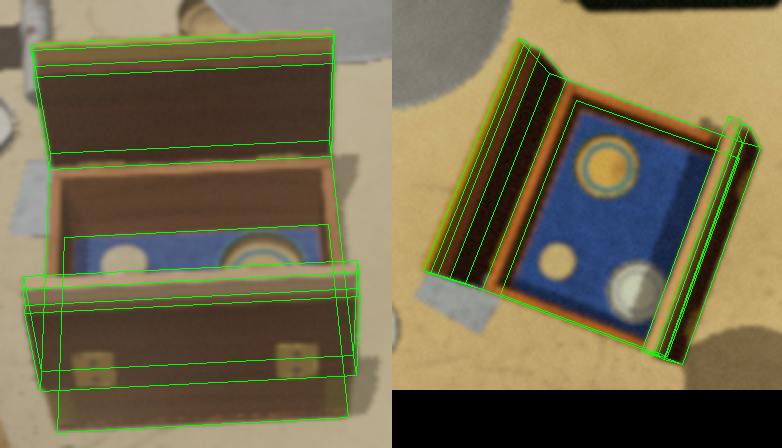

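```bash
cat > mv.py <<'E'
from fit import *
from plant import bot
p=np.load("p.npy")
def quat(sg):
    y=world(p*[0,0,1,1,1],[0,sg,0])[0]; z=np.array([0,0,-1.]); x=np.cross(y,z)
    return R.from_matrix(np.stack([x,y,z],1)).as_quat()
def tcp(sd,a,s=58,y=0,t=16):
    c=leaf(sd,a,s,t,y); c[0]+=sd*9; return world(p,c)[0]
E
python3 - <<'E'
from mv import *
from plant import grab_frame
S,T=grab_frame("side"),grab_frame("top")
def ray(f,uv):
    F=210/np.tan(np.radians(f["fov_y"]/2)); d=np.array([*(np.array(uv)/1.42-[f["cx"],f["cy"]])/F,1])
    return R.from_quat(f["attitude"]).as_matrix()@d
for n,a,b in (("shade top disc",(431,43),(218,165)),):
    A=np.stack([ray(S,a),-ray(T,b)],1); k=np.linalg.lstsq(A,T["origin"]-S["origin"],rcond=None)[0]
    print(n,S["origin"]+k[0]*A[:,0],T["origin"]-k[1]*A[:,1])
print(bot.sense()["clock"])
for sg in(1,-1):
    for sd,y in((-1,0),(1,40)):
        for P in (world(p,[sd*135,y,137])[0],world(p,[sd*135,y,260])[0],tcp(sd,1.2,y=y),tcp(sd,0,y=y)):
            q=bot.solve_ik(P,quat(sg)); print(sg,sd,P.round(),None if q is None else np.round(q,2))
E
```

```text
shade top disc [759.3419546  208.65028966 212.34873717] [757.83432136 209.03375549 211.8534692 ]
0.8
1 -1 [519. -99. 137.] None
1 -1 [519. -99. 260.] None
1 -1 [538. -50. 135.] None
1 -1 [557.  -2.  91.] None
1 1 [579. 167. 137.] [ 0.09  0.56  1.3  -0.    1.28 -2.69]
1 1 [579. 167. 260.] [ 0.09  0.46  1.1  -0.    1.58 -2.69]
1 1 [560. 119. 135.] [ 0.    0.51  1.4  -0.    1.23 -2.77]
1 1 [542.  70.  91.] [-0.09  0.53  1.52 -0.    1.09 -2.86]
-1 -1 [519. -99. 137.] [-0.41  0.44  1.52 -0.    1.18 -0.05]
-1 -1 [519. -99. 260.] [-0.41  0.33  1.32 -0.    1.5  -0.05]
-1 -1 [538. -50. 135.] [-0.31  0.46  1.49 -0.    1.19  0.05]
-1 -1 [557.  -2.  91.] [-0.22  0.54  1.49 -0.    1.11  0.15]
-1 1 [579. 167. 137.] [ 0.09  0.56  1.3  -0.    1.28  0.45]
-1 1 [579. 167. 260.] [ 0.09  0.46  1.1  -0.    1.58  0.45]
-1 1 [560. 119. 135.] [ 0.    0.51  1.4  -0.    1.23  0.37]
-1 1 [542.  70.  91.] [-0.09  0.53  1.52 -0.    1.09  0.28]
```

```bash
cat > close.py <<'E'
from mv import *
def run(sd,y,a0=1.35):
    q=quat(-1)
    bot.goto(world(p,[sd*130,y,250])[0],q)
    bot.line_to(world(p,[sd*130,y,139])[0],v=200)
    f0=bot.sense()["contact_force"]
    for a in np.r_[np.linspace(a0,0.1,9),np.arange(0.05,-0.16,-0.03)]:
        bot.line_to(tcp(sd,a,y=y),v=120)
        s=bot.sense(); f=s["contact_force"]-f0
        print(round(s["clock"],2),round(a,2),f.round(1),s["eef_pos"].round(0))
        if a<.12 and f[2]>15 or np.linalg.norm(f)>35: break
    bot.line_to(s["eef_pos"]+[0,0,130],v=250)
E
python3 - <<'E'
from close import *
bot.move_gripper(0,20)
run(-1,0)
from plant import grab_frame
f=grab_frame("top"); g=grab_frame("side")
k=lambda f,b:cv2.resize(f["image"][b[1]:b[3],b[0]:b[2],::-1],(390,390))
cv2.imwrite("pics/r1.png",np.hstack([k(g,(170,90,330,250)),k(f,(160,130,320,290))]))
E
```

```text
5.28 1.35 [-0.4  0.6 -0.1] [535. -59. 136.]
5.53 1.19 [ 0.2 -0.2 -0.2] [538. -50. 135.]
5.78 1.04 [-0.4 -0.7 -1.1] [542. -41. 133.]
6.03 0.88 [ 0.4  0.2 -0.9] [545. -33. 130.]
6.28 0.73 [ 0.8 -0.1 -0.2] [548. -25. 125.]
6.53 0.57 [ 0.3 -0.5 -0.8] [550. -18. 119.]
6.78 0.41 [ 0.4  0.1 -0.2] [553. -12. 112.]
7.03 0.26 [ 0.4  0.3 -1. ] [554.  -7. 105.]
7.28 0.1 [-0.2 -0.2 -0.5] [556.  -4.  96.]
7.53 0.05 [-0.1 -0.6 -0.7] [556.  -3.  94.]
7.78 0.02 [-0.6  0.4 -0.7] [557.  -2.  92.]
8.03 -0.01 [-4. -1.  9.] [557.  -2.  91.]
8.28 -0.04 [-9.6 -2.8 23.3] [557.  -2.  91.]
```

View pics/r1.png

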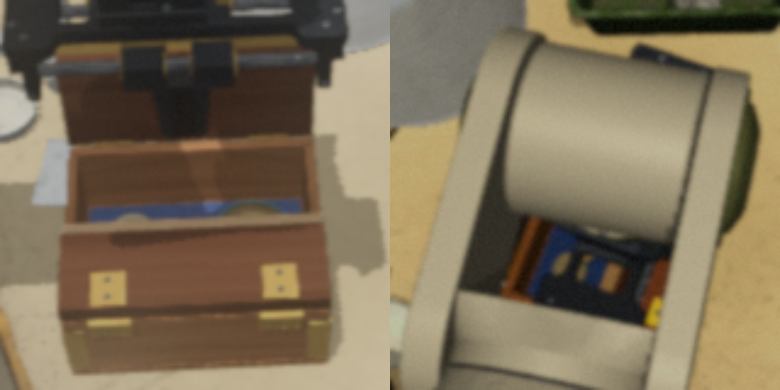

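The rebated leaf now lies flat: its hinges show at (108,288) and (280,280) in the side crop, and contact came at z=91. The flanged leaf is still upright behind the gripper, so I'll close it next.

```bash
python3 - <<'E'
from close import *
run(1,45)
bot.goto(world(p,[-250,60,300])[0],quat(-1))
from plant import grab_frame
f=grab_frame("top"); g=grab_frame("side")
k=lambda f,b:cv2.resize(f["image"][b[1]:b[3],b[0]:b[2],::-1],(390,390))
cv2.imwrite("pics/r2.png",np.hstack([k(g,(170,90,330,250)),k(f,(160,130,320,290))]))
print(bot.sense()["clock"])
E
```

```text
10.95 1.35 [ 0.4 -1.5 -0.1] [559. 129. 136.]
11.2 1.19 [-0.5 -0.9  0.9] [555. 120. 135.]
11.45 1.04 [-0.9 -0.6  1.5] [552. 111. 133.]
11.7 0.88 [-0.6 -0.5 -1.2] [549. 103. 130.]
11.95 0.73 [ 0.2 -0.6  0.2] [546.  95. 125.]
12.2 0.57 [-1.  -1.  -0.1] [543.  88. 120.]
12.45 0.41 [-1.6 -0.3 -1.5] [541.  82. 113.]
12.7 0.26 [-1.  -0.8 -1. ] [539.  78. 105.]
12.95 0.1 [-0.6 -1.1 -1.3] [537.  74.  97.]
13.2 0.05 [-0.9 -1.1  0.2] [537.  73.  94.]
13.45 0.02 [-0.7 -0.8 -0.9] [537.  72.  92.]
13.7 -0.01 [-2.8  1.1  9.5] [537.  72.  91.]
13.95 -0.04 [-7.4  2.9 23.7] [537.  72.  91.]
15.8583
```

View pics/r2.png

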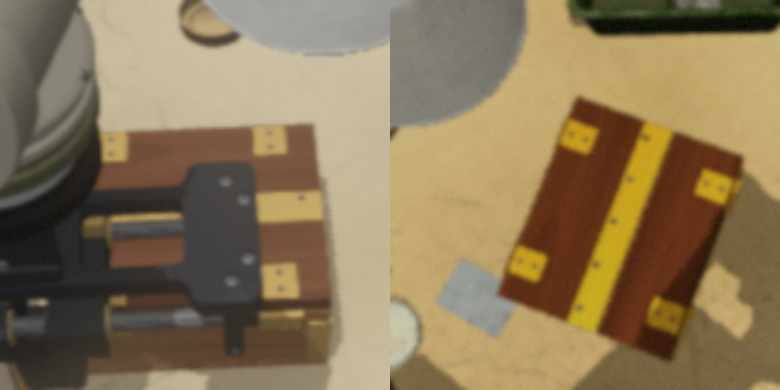

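The top crop shows both leaves flat, with the brass flange (x≈580–670) running over the seam. The arm stands well clear of the chest.

```bash
python3 -c "
from plant import ticket; print(ticket.close_job())"
```

```text
the job is handed in; nothing more can be done
None
```

The chest is shut and the job is handed in. I pushed the rebated leaf down with the closed fingertips first, then the flanged leaf over it. The robot clock stood at about 16 s, against the 42 s limit.

**Contact:** both leaves stopped the finger at z ≈ 91 mm, the height they should have when flat. The press on each rose to about 24 N.

**Pictures:**
- **After the first leaf:** the rebated leaf lay flat while the flanged leaf was still upright.
- **At the end:** both leaves lie flat, the brass flange covers the seam, and the arm is clear of the chest.

**Odd reading:** the force sensor showed almost nothing (under about 2 N) while each leaf was swinging down. I took readings only when the finger paused, and the pictures confirm the leaves moved. No check failed.

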